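# Take the knob stop out of the stop board

## Robot

A 6-joint arm with a two-finger parallel gripper is mounted at the origin on a cart in front of the work surface, level with it; the furniture and walls round the work are solid. World frame = base frame: x ahead of the robot, y to its left, z up, the work surface at z = 0. Lengths are in m, angles in rad, forces in N, time in s.
With the tool pointing down it reaches from about 0.35 to 0.8 m from the base axis. Payload 7.3 kg.
Tool frame: the origin (TCP) lies at the very end of the fingers, on their centre line; the grasp point (between the pads) lies 19 mm behind it (tcp_to_grasp is the distance from the TCP to the grasp point, in m); z points along the fingers, y is the direction in which the jaws open and shut (so a half turn about z gives the same grasp; the last joint's range is limited). The gripper opens to 85 mm and grips with 20 to 120 N. Pads are 22 mm wide; open, the fingers measure 114 mm over their backs; the gripper's body (76 mm by 85 mm) begins 54 mm behind the grasp point. The pads swing forward as they close: fully open they stand 13 mm farther back than shut.
Start: joints at [-1.49, 0.342, 1.524, -0, 1.275, -0.146], TCP at [0.118, -0.512, 0.231] pointing down, gripper open.
Joint ranges: [-2.53, 2.53], [-0.77, 2.02], [0.04, 2.7], [-1, 4.14], [0.28, 2.66], [-3.11, 3.11]. Speed limits (rad/s): [2.57, 2.57, 3.14, 3.14, 3.14, 3.14].

## Interface

Orientations are given as a unit quaternion [x, y, z, w].
In Python, from cell import * gives the robot as it stands.
- The arm moves only by the tool arm_command, never from a script. Its argument "rows" is a list of rows, each an object with "fingers": the opening, from -1 (shut) to 1 (fully open); "offset": the shift along the tool's x, y, z in mm, a list of three; "roll": the turn about the tool's z in degrees. In form: [{"fingers": fingers, "offset": [x, y, z], "roll": roll}, ...]. A call has 1 to 10 rows; each row shifts and turns the commanded pose from where the row before left it, along the tool's axes as they then stand; what a row does not reach is not made up. A row lasts 1/10 s, in which the tool goes at most 50 mm and 8.59 degrees, less where a joint would pass 70% of its speed; a pose out of reach is approached as far as the arm can. A call is refused whole if a number of a shift passes 50 or a number of a turn 8.59, either way. A call with a gripper value outside its range is refused whole. The fingers move at their own pace and stop on an object; the grip force is fixed at half the most. Time passes only in rows, so rows that do not move let the fingers close. It gives the time, the measured TCP pose, the force and the opening at its end, in the units of the state.
- get_state(): the state, without advancing time (a new reading comes with each control period).
- camera(name): name is "side" or "top" or "wrist"; returns a dict with "img" (420x560x3 uint8, red, green, blue), "range_z" (420x560 float32, m along the optical axis (not along the pixel's ray), 0 where there is no reading), "fx", "fy", "cx", "cy" (pixels), "extrinsics" (4x4, takes a point from camera to world coordinates). Camera axes: x right, y down, z forward; pixel columns grow to the right and rows downward; lengths in m; the calibration is good to about 2 mm. The wrist camera is an equidistant fisheye: a pixel r from the principal point sees the ray r / f radians off the axis. A picture is of the moment at which its call begins.
- hand_in(): hands the job in, once; it reports no verdict.
Trained networks look in a picture, given as the dict that the camera call returned (one of the last four; its "shot" number tells which), for a name from the list of things; names that differ only in an ending like _2 or _b are one class to them, and where a whole thing is asked for, a point or a joint stands for the part that bears it (a point fixed in the world has none). Each returns a list of dicts, best first, with "score" (0 to 1); they miss things now and then, are a little off and sometimes report something else, mostly with a low value. They report only what shows in the picture. A call takes as long as a camera call. They do not tell look-alikes from the thing itself.
- silhouettes(picture, target): "region" (420x560 bool, what is visible of it) and "location" ([column, row] in pixels, amid what is visible of it).
- place_of(picture, target): "location" ([column, row] in pixels: a listed point, or the origin of a listed thing).
The state is a dict: "clock": time; "joint_positions": joint angles; "qd": joint speeds; "joint_efforts": joint torques, N m; "tcp_pos": TCP position; "ee_rot": TCP orientation; "wrist_force": force on the tool from outside, world axes, zero at the start; "moment": the same for the moment, N m; "width": finger opening in m.
Only numpy, scipy, OpenCV 4.12 (cv2) and the standard library are available. Lean on these libraries where they do the work, as an engineer would, in place of code of your own. Each camera call takes 0.05 s, during which the arm holds its last target. There are 200 camera calls.

## Task

Two stops sit in the T-slots of the wooden stop board. Slide the one with the round knob along its slot to the open end of the board and out, lift it clear and stand it upright on its foot in the wooden tray. Leave the flat stop where it is in its slot.

Things in the scene. Friction and masses are not known exactly. Their poses are not given: they have to be found in the camera images.
- knob_stop_mid (a point): Knob stop: loose steel part, round about its upright z axis, 58 mm tall, 0.15 kg. Disc foot 32 mm across, 6 mm thick, running under the slot's lips; neck 12 mm across up to 17 mm; above that a plain round knob 28 mm across, 17 to 58 mm up, all above the board, to be gripped. Turns freely in the slot. The point is its centre, on the axis, 29 mm above the foot's underside.
- flat_stop_mid (a point): Flat stop, to be left alone, in the other slot (66 mm to the side): same foot and neck, but carrying a flat steel block 46 mm long (along the slot, its x), 14 mm thick, 36 mm high; 53 mm tall overall. The point is its centre, 26.5 mm above the foot's underside.
- stop_board: Fixed wooden board 180 (x) x 130 (y) x 21 mm; origin at centre of underside. T-slots along x at y = +33 and -33 mm, either may hold the knob stop; open at the +x end, closed at -x. Channel 38 mm wide, floor (foot rests on it) 8 mm up, lips from 17 to 21 mm up with an 18 mm gap. Play 3 mm each side and upward; slides freely. The foot is clear of the lips once the stop's axis is past x = +106 mm.
- parts_tray: Parts tray, fixed, beyond the open end of the board: open wooden box 130 mm (x) by 110 mm (y), 24 mm high, walls and floor 5 mm thick (inside 120 x 100 mm). Origin at the centre of its underside, z up; the inner floor is 5 mm above it.
Things that resemble listed ones, but are neither listed nor needed, are in the scene too. Leave any blue or yellow look-alike of the part that bears knob_stop_mid alone.

How it is judged:
By the outcome, as a careful person would: the job done as asked, in the order asked, and still so for the second after the job is handed in, with the robot touching nothing.
It also fails if it takes over 43 s, if anything falls off the work surface, if the arm or the gripper's body presses on something with over 40 N, if the wrist force passes 120 N, or if a joint passes its speed limit or range.

## Working session

There is one attempt and no reset: what is moved stays moved. The work goes in short steps, Python scripts to look and compute and a tool call to move; the robot and the scene stay as the last step left them, time stands still between calls to the robot, and variables do not carry over. Pictures are saved under pics/ and viewed, about 8 in all and at most 12, crops included, and the job is handed in when it is done.

Besides the shell and the picture viewer there is one more tool, called as name(argument=value, ...) on one line, values as JSON. arm_command: Moves the arm, as the interface text tells. Its arguments: {"type":"object","properties":{"rows":{"type":"array"}},"required":["rows"]}

```bash
mkdir -p pics; cat > h.py <<'E'
from cell import *
import numpy as np, cv2
def px2w(c,uv,dz=None):
    u,v=uv; r=c["range_z"]; 
    p=r[max(0,int(v)-2):int(v)+3,max(0,int(u)-2):int(u)+3]; p=p[p>0]
    z=np.median(p) if p.size else 0
    E=np.array(c["extrinsics"]); return (E@np.array([(u-c["cx"])/c["fx"]*z,(v-c["cy"])/c["fy"]*z,z,1]))[:3]
def onplane(c,uv,zw):
    E=np.array(c["extrinsics"]); d=E[:3,:3]@np.array([(uv[0]-c["cx"])/c["fx"],(uv[1]-c["cy"])/c["fy"],1]); o=E[:3,3]
    return o+d*(zw-o[2])/d[2]
def cloud(c):
    z=c["range_z"]; v,u=np.indices(z.shape); E=np.array(c["extrinsics"])
    P=np.stack([(u-c["cx"])/c["fx"]*z,(v-c["cy"])/c["fy"]*z,z],-1)@E[:3,:3].T+E[:3,3]; P[z==0]=np.nan; return P
def save(c,n): cv2.imwrite(f"pics/{n}.png",c["img"][:,:,::-1])
E
python3 - <<'E'
from h import *
np.set_printoptions(precision=4,suppress=True)
s=get_state(); print(s)
for n in("top","side"):
    c=camera(n); save(c,n+"0"); print(n,np.array(c["extrinsics"]))
    for t in("knob_stop_mid","flat_stop_mid","stop_board","parts_tray"):
        for d in place_of(c,t)[:4]: print(t,"place",d["score"],d["location"],px2w(c,d["location"]))
        for d in silhouettes(c,t)[:4]: print(t,"sil",d["score"],d["location"],d["region"].sum(),px2w(c,d["location"]))
E
```

```text
{'clock': 0.0, 'joint_positions': array([-1.49  ,  0.3427,  1.525 , -0.    ,  1.2754, -0.146 ]), 'qd': array([-0.0001,  0.0006,  0.001 ,  0.0004, -0.0005, -0.0012]), 'joint_efforts': array([ -0.0024, -43.3679, -24.6023,  -0.0003,   0.0079,   0.    ]), 'tcp_pos': array([ 0.118 , -0.5111,  0.2306]), 'ee_rot': array([ 0.9936,  0.1131,  0.    , -0.0008]), 'wrist_force': array([-0.3485,  0.1778, -0.1678]), 'moment': array([0.0275, 0.0352, 0.0332]), 'width': 0.08554555685239675}
top [[-0.0077 -0.9948  0.1011  0.4212]
 [-1.      0.0074 -0.0037 -0.0125]
 [ 0.0029 -0.1011 -0.9949  1.2559]
 [ 0.      0.      0.      1.    ]]
knob_stop_mid place 0.75 [380.8, 271.6] [ 0.4051 -0.2583  0.0574]
knob_stop_mid place 0.46 [307.3, 240.4] [ 0.4813 -0.0824  0.0596]
knob_stop_mid place 0.45 [273.1, 165.3] [ 0.6667 -0.001   0.0565]
knob_stop_mid sil 0.68 [378.7, 271.2] 158 [ 0.4061 -0.2535  0.056 ]
knob_stop_mid sil 0.65 [273.6, 165.3] 164 [ 0.6667 -0.0022  0.0565]
flat_stop_mid place 0.48 [302.8, 217.4] [ 0.5373 -0.0723  0.0583]
flat_stop_mid sil 0.56 [301.5, 215.3] 151 [ 0.5424 -0.0692  0.0587]
stop_boar
[... 669 characters left out ...]
 0.53 [337.4, 196.9] [ 0.6638 -0.0098  0.0418]
knob_stop_mid sil 0.86 [340.0, 196.9] 302 [ 0.6705 -0.0093  0.0378]
knob_stop_mid sil 0.85 [241.6, 190.9] 308 [0.4783 0.0757 0.0494]
knob_stop_mid sil 0.79 [266.5, 353.8] 376 [ 0.4031 -0.2789  0.0543]
knob_stop_mid sil 0.72 [275.4, 258.2] 286 [ 0.484  -0.1112  0.0598]
flat_stop_mid place 0.65 [296.0, 237.5] [ 0.5418 -0.0748  0.047 ]
flat_stop_mid sil 0.57 [297.8, 235.2] 323 [ 0.5464 -0.0732  0.0506]
stop_board place 0.97 [276.3, 257.7] [ 0.4859 -0.1112  0.0605]
stop_board sil 0.7 [273.5, 245.5] 4712 [ 0.4984 -0.0607  0.0215]
parts_tray place 0.55 [269.9, 146.9] [0.5931 0.213  0.0021]
parts_tray sil 0.61 [268.4, 145.1] 2393 [0.5911 0.2177 0.0045]
```

```bash
python3 -c "
import cv2,numpy as np
cv2.imwrite('pics/both.png',np.hstack([cv2.imread('pics/top0.png'),cv2.imread('pics/side0.png')])[:, :])"
```

```text
(no output)
```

View pics/top0.png

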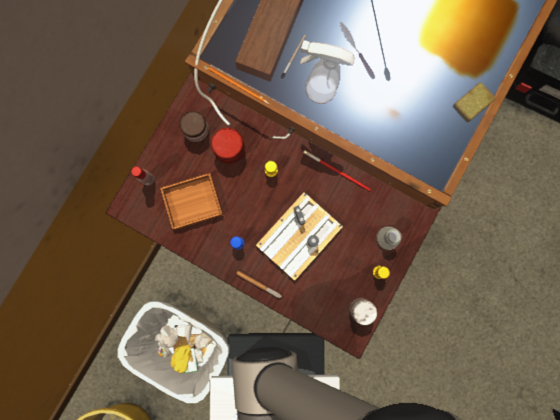

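View pics/side0.png

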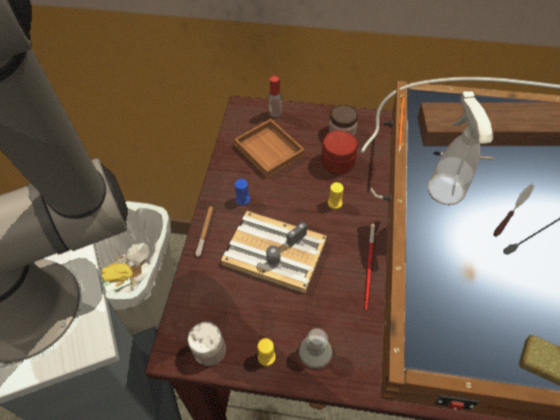

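```bash
python3 - <<'E'
from h import *
np.set_printoptions(precision=4,suppress=True)
out=[]
for n,(x0,y0) in (("top",(235,185)),("side",(215,205))):
    c=camera(n); out.append(cv2.resize(c["img"][y0:y0+100,x0:x0+130,::-1],None,fx=3.05 if 0 else 3,fy=5*0.6,interpolation=cv2.INTER_CUBIC))
    P=cloud(c)
    b=max(silhouettes(c,"stop_board"),key=lambda d:d["score"])
    m=b["region"]&(abs(P[...,2]-.021)<.008)
    r=cv2.minAreaRect(P[m][:,:2].astype(np.float32)*1000); print(n,"board",r,np.median(P[m][:,2]))
    t=silhouettes(c,"parts_tray")[0]["region"]; Q=P[t]; 
    print("tray",cv2.minAreaRect(Q[(Q[:,2]>.015)][:,:2].astype(np.float32)*1000))
    # tall things on the board
    ctr=np.array(r[0])/1000
    k=((np.linalg.norm(P[...,:2]-ctr,axis=-1)<.1)&(P[...,2]>.035)&(P[...,2]<.09)).astype(np.uint8)
    nn,l,st,ce=cv2.connectedComponentsWithStats(k)
    for i in range(1,nn):
        if st[i,4]>20:
            q=P[l==i]; tq=q[q[:,2]>q[:,2].max()-.006]
            print(ce[i],st[i,4],"ztop",np.percentile(q[:,2],95),"topcentre",tq.mean(0),np.median(q,0),cv2.minAreaRect(tq[:,:2].astype(np.float32)*1000))
cv2.imwrite("pics/crop.png",np.hstack(out))
E
```

```text
top board ((495.285888671875, -62.773590087890625), (130.09548950195312, 179.88796997070312), 47.491737365722656) 0.020634554396545046Traceback (most recent call last):
  File "<stdin>", line 10, in <module>
IndexError: list index out of range
```

```bash
python3 - <<'E'
from h import *
np.set_printoptions(precision=4,suppress=True)
out=[]
for n,(x0,y0) in (("top",(235,185)),("side",(215,205))):
    c=camera(n); out.append(cv2.resize(c["img"][y0:y0+100,x0:x0+130,::-1],None,fx=3,fy=3,interpolation=cv2.INTER_CUBIC))
    P=cloud(c)
    ctr=np.array([.4953,-.0628])
    for t in silhouettes(c,"parts_tray"):
        Q=P[t["region"]]; print("tray",t["score"],cv2.minAreaRect(Q[(Q[:,2]>.015)][:,:2].astype(np.float32)*1000))
    k=((np.linalg.norm(P[...,:2]-ctr,axis=-1)<.1)&(P[...,2]>.035)&(P[...,2]<.09)).astype(np.uint8)
    nn,l,st,ce=cv2.connectedComponentsWithStats(k)
    for i in range(1,nn):
        if st[i,4]>20:
            q=P[l==i]; tq=q[q[:,2]>np.percentile(q[:,2],95)-.006]
            print(n,ce[i],st[i,4],"ztop",np.percentile(q[:,2],95),"top",tq.mean(0),cv2.minAreaRect(tq[:,:2].astype(np.float32)*1000))
cv2.imwrite("pics/crop.png",np.hstack(out))
E
```

```text
tray 0.98 ((584.1952514648438, 207.1733856201172), (110.08927154541016, 130.412841796875), 16.988740921020508)
top [298.6917 215.2083] 120 ztop 0.06475966280985306 top [ 0.5428 -0.0628  0.062 ] ((543.6143798828125, -62.55207061767578), (44.895572662353516, 13.102128028869629), 19.29200553894043)
top [312.2017 240.6218] 119 ztop 0.06881798584952349 top [ 0.481  -0.0949  0.0661] ((480.9405517578125, -95.10568237304688), (25.149972915649414, 25.14427947998047), 72.47479248046875)
tray 0.92 ((587.7100830078125, 203.153564453125), (111.86332702636719, 134.42425537109375), 16.5119686126709)
side [296.1749 233.0228] 263 ztop 0.06259718771402908 top [ 0.5453 -0.0667  0.0602] ((546.4304809570312, -66.01033020019531), (47.15890121459961, 15.313055038452148), 20.8389949798584)
side [272.7992 255.0902] 244 ztop 0.06753893995650034 top [ 0.483  -0.0984  0.0653] ((483.2654724121094, -97.71533203125), (26.566911697387695, 25.12507438659668), 69.1590576171875)
```

View pics/crop.png

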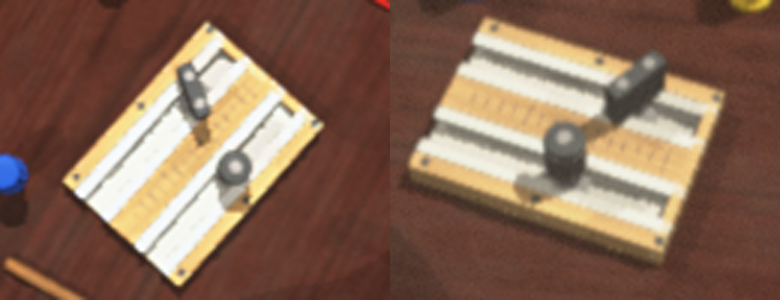

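The target is the steel round knob in the board, at top (312,241) and side (273,256). Its slot opens toward lower-left in the top view. The look-alikes are blue at top (237,242) and yellow at (271,168) and (381,271). They aren't steel and aren't in the board, so I leave them alone. I'll grip with the jaws along the slot, which keeps the fingers away from the flat stop.

arm_command(rows=[{"fingers": 1, "offset": [0, 0, 0], "roll": -6.9}, {"fingers": 1, "offset": [0, 0, 0], "roll": -6.9}, {"fingers": 1, "offset": [0, 0, 0], "roll": -6.9}, {"fingers": 1, "offset": [0, 0, 0], "roll": -6.9}, {"fingers": 1, "offset": [0, 0, 0], "roll": -6.9}])

```text
clock: 1.75
tcp_pos: [0.1181, -0.5116, 0.2313]
ee_rot: [0.914, 0.405, -0.0, 0.0]
wrist_force: [-0.7, 0.7, -0.1]
width: 0.0857
```

arm_command(rows=[{"fingers": 1, "offset": [40, 0, 0], "roll": 0}, {"fingers": 1, "offset": [40, 0, 0], "roll": 0}, {"fingers": 1, "offset": [40, 0, 0], "roll": 0}, {"fingers": 1, "offset": [40, 0, 0], "roll": 0}, {"fingers": 1, "offset": [40, 0, 0], "roll": 0}, {"fingers": 1, "offset": [40, 0, 0], "roll": 0}, {"fingers": 1, "offset": [40, 0, 0], "roll": 0}, {"fingers": 1, "offset": [40, 0, 0], "roll": 0}, {"fingers": 1, "offset": [40, 0, 0], "roll": 0}, {"fingers": 1, "offset": [0, 0, 0], "roll": 0}])

```text
clock: 2.75
tcp_pos: [0.3636, -0.243, 0.2315]
ee_rot: [0.914, 0.405, 0.001, -0.0]
wrist_force: [-0.8, -0.3, 0.8]
width: 0.0855
```

arm_command(rows=[{"fingers": 1, "offset": [40, -3, 0], "roll": 0}, {"fingers": 1, "offset": [40, -3, 0], "roll": 0}, {"fingers": 1, "offset": [40, -3, 20], "roll": 0}, {"fingers": 1, "offset": [40, -2, 30], "roll": 0}, {"fingers": 1, "offset": [28, 0, 30], "roll": 0}, {"fingers": 1, "offset": [0, 0, 0], "roll": 0}, {"fingers": 1, "offset": [0, 0, 0], "roll": 0}])

```text
clock: 3.45
tcp_pos: [0.48, -0.1003, 0.1508]
ee_rot: [0.915, 0.403, -0.001, -0.0]
wrist_force: [0.3, -0.0, 0.7]
width: 0.0855
```

```bash
cat >> h.py <<'E'
def fish(c):
    z=c["range_z"]; v,u=np.indices(z.shape).astype(float); a=(u-c["cx"])/c["fx"]; b=(v-c["cy"])/c["fy"]; t=np.hypot(a,b)+1e-9
    k=np.tan(np.minimum(t,1.5))/t; E=np.array(c["extrinsics"])
    P=np.stack([a*k*z,b*k*z,z],-1)@E[:3,:3].T+E[:3,3]; P[(z==0)|(t>1.4)]=np.nan; return P
E
python3 - <<'E'
from h import *
np.set_printoptions(precision=4,suppress=True)
c=camera("wrist"); save(c,"w1"); P=fish(c); s=get_state(); print(s["tcp_pos"],s["ee_rot"],s["clock"])
k=((np.linalg.norm(P[...,:2]-[.4953,-.0628],axis=-1)<.1)&(P[...,2]>.03)&(P[...,2]<.08)).astype(np.uint8)
nn,l,st,ce=cv2.connectedComponentsWithStats(k)
for i in range(1,nn):
    if st[i,4]>60:
        q=P[l==i]; tq=q[q[:,2]>np.percentile(q[:,2],95)-.005]
        print(ce[i],st[i,4],np.percentile(q[:,2],95),cv2.minAreaRect(tq[:,:2].astype(np.float32)*1000))
E
```

```text
[ 0.4802 -0.101   0.1517] [ 0.9153  0.4027 -0.      0.0003] 3.5
[318.3131 115.943 ] 1386 0.06164016283789001 ((546.9469604492188, -64.33062744140625), (45.92200469970703, 14.598064422607422), 20.37648582458496)
[285.3207 200.9079] 1347 0.06649813178977479 ((485.02197265625, -96.09284973144531), (26.592899322509766, 27.00457763671875), 17.5321044921875)
```

View pics/w1.png

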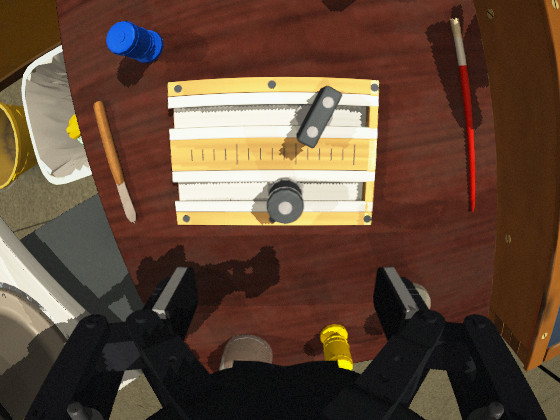

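The wrist view shows the knob at (285,203) between the jaws' line. The flat stop is well aside at (319,117). The left end of the slot is open, with a brush lying beyond it at about (125,190). Descending and gripping.

arm_command(rows=[{"fingers": 1, "offset": [5, 0, 20], "roll": 0}, {"fingers": 1, "offset": [0, 0, 25], "roll": 0}, {"fingers": 1, "offset": [0, 0, 25], "roll": 0}, {"fingers": 1, "offset": [0, 0, 25], "roll": 0}, {"fingers": 1, "offset": [0, 0, 20], "roll": 0}, {"fingers": 1, "offset": [0, 0, 5], "roll": 0}, {"fingers": 1, "offset": [0, 0, 0], "roll": 0}])

```text
clock: 4.2
tcp_pos: [0.4836, -0.0976, 0.0319]
ee_rot: [0.916, 0.402, 0.0, 0.0]
wrist_force: [0.1, 0.7, 0.3]
width: 0.0854
```

arm_command(rows=[{"fingers": -1, "offset": [0, 0, 0], "roll": 0}, {"fingers": -1, "offset": [0, 0, 0], "roll": 0}, {"fingers": -1, "offset": [0, 0, 0], "roll": 0}, {"fingers": -1, "offset": [0, 0, 0], "roll": 0}, {"fingers": -1, "offset": [0, 0, 0], "roll": 0}, {"fingers": -1, "offset": [0, 0, 0], "roll": 0}, {"fingers": -1, "offset": [0, 0, 0], "roll": 0}, {"fingers": -1, "offset": [0, 0, 0], "roll": 0}])

```text
clock: 5.0
tcp_pos: [0.4839, -0.0966, 0.032]
ee_rot: [0.915, 0.403, 0.0, 0.0]
wrist_force: [-0.9, 0.9, 5.6]
width: 0.0271
```

arm_command(rows=[{"fingers": -1, "offset": [0, -8, 0], "roll": 0}, {"fingers": -1, "offset": [0, -12, 0], "roll": 0}, {"fingers": -1, "offset": [0, -12, 0], "roll": 0}, {"fingers": -1, "offset": [0, -12, 0], "roll": 0}, {"fingers": -1, "offset": [0, -12, 0], "roll": 0}, {"fingers": -1, "offset": [0, 0, 0], "roll": 0}])

```text
clock: 5.6
tcp_pos: [0.4413, -0.0573, 0.032]
ee_rot: [0.915, 0.403, 0.0, 0.0]
wrist_force: [-0.3, 1.9, 10.1]
width: 0.0266
```

arm_command(rows=[{"fingers": -1, "offset": [0, -8, -1], "roll": 0}, {"fingers": -1, "offset": [0, -12, 0], "roll": 0}, {"fingers": -1, "offset": [0, -12, 0], "roll": 0}, {"fingers": -1, "offset": [0, -12, 0], "roll": 0}, {"fingers": -1, "offset": [0, -12, 0], "roll": 0}, {"fingers": -1, "offset": [0, -10, 0], "roll": 0}, {"fingers": -1, "offset": [0, 0, 0], "roll": 0}, {"fingers": -1, "offset": [0, 0, 0], "roll": 0}])

```text
clock: 6.4
tcp_pos: [0.3936, -0.0139, 0.0323]
ee_rot: [0.915, 0.403, -0.0, 0.0]
wrist_force: [-0.0, 0.0, -1.7]
width: 0.0264
```

```bash
python3 - <<'E'
from h import *
np.set_printoptions(precision=4,suppress=True)
s=get_state(); print(s["tcp_pos"],s["wrist_force"],s["width"])
c=camera("side"); cv2.imwrite("pics/s2.png",cv2.resize(c["img"][140:300,170:370,::-1],None,fx=4,fy=3.75,interpolation=cv2.INTER_CUBIC))
e=np.array([-.737,.676]); print("board x",e@(s["tcp_pos"][:2]-[.4953,-.0628]))
E
```

```text
[ 0.3936 -0.0139  0.0323] [-0.0037  0.0138 -1.6523] 0.026422734659671893
board x 0.10802187988437932
```

View pics/s2.png

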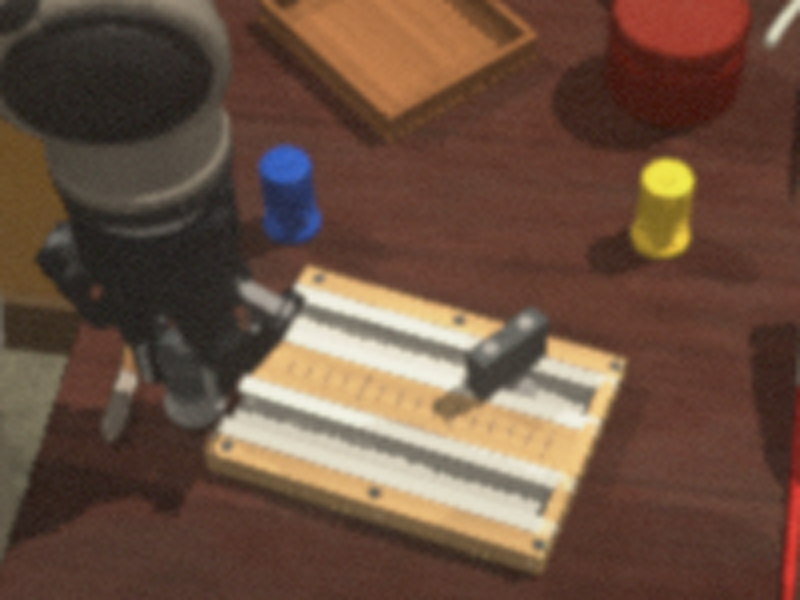

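Stop is out (1.65 N hanging weight matches). Clear a little more, then lift.

arm_command(rows=[{"fingers": -1, "offset": [0, -5, 0], "roll": 0}, {"fingers": -1, "offset": [0, 0, -10], "roll": 0}, {"fingers": -1, "offset": [0, 0, -20], "roll": 0}, {"fingers": -1, "offset": [0, 0, -30], "roll": 0}, {"fingers": -1, "offset": [0, 0, -30], "roll": 0}, {"fingers": -1, "offset": [0, 0, -30], "roll": 0}, {"fingers": -1, "offset": [0, 0, -10], "roll": 0}, {"fingers": -1, "offset": [0, 0, 0], "roll": 0}])

```text
clock: 7.25
tcp_pos: [0.3906, -0.0109, 0.163]
ee_rot: [0.915, 0.403, 0.001, 0.001]
wrist_force: [0.0, 0.4, -2.6]
width: 0.0267
```

arm_command(rows=[{"fingers": -1, "offset": [20, 0, 0], "roll": 0}, {"fingers": -1, "offset": [34, 0, 0], "roll": 0}, {"fingers": -1, "offset": [34, 0, 0], "roll": 0}, {"fingers": -1, "offset": [34, 0, 0], "roll": 0}, {"fingers": -1, "offset": [34, 0, 0], "roll": 0}, {"fingers": -1, "offset": [34, 0, 0], "roll": 0}, {"fingers": -1, "offset": [34, 0, 0], "roll": 0}, {"fingers": -1, "offset": [34, 0, 0], "roll": 0}, {"fingers": -1, "offset": [34, 0, 0], "roll": 0}, {"fingers": -1, "offset": [0, 0, 0], "roll": 0}])

```text
clock: 8.25
tcp_pos: [0.5882, 0.2071, 0.1586]
ee_rot: [0.915, 0.404, -0.001, -0.001]
wrist_force: [0.4, -0.4, -1.9]
width: 0.0268
```

```bash
python3 - <<'E'
from h import *
np.set_printoptions(precision=4,suppress=True)
s=get_state(); print(s["tcp_pos"],s["ee_rot"],s["wrist_force"],s["width"],s["clock"])
c=camera("side"); cv2.imwrite("pics/s3.png",cv2.resize(c["img"][30:270,170:430,::-1],None,fx=2.5,fy=2.5,interpolation=cv2.INTER_CUBIC))
E
```

```text
[0.5882 0.2071 0.1586] [ 0.9149  0.4037 -0.0011 -0.0006] [ 0.4169 -0.4376 -1.9161] 0.026760713975368756 8.25
```

View pics/s3.png

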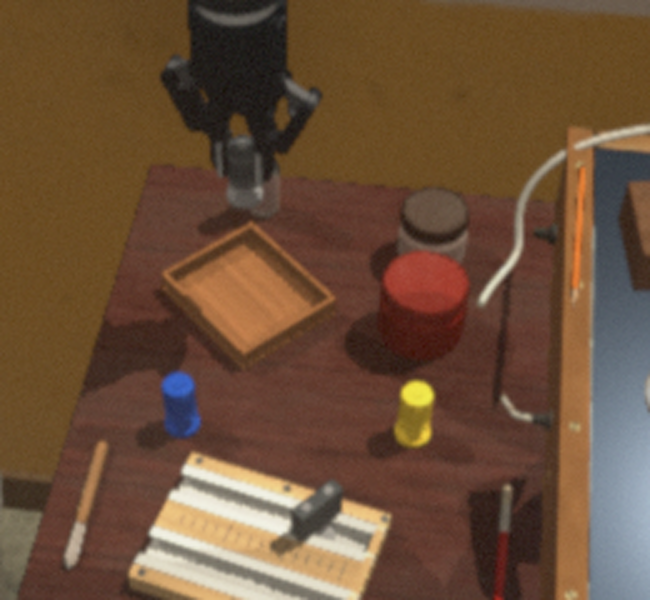

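Held upright above the tray. Lowering.

arm_command(rows=[{"fingers": -1, "offset": [0, 0, 20], "roll": 0}, {"fingers": -1, "offset": [0, 0, 30], "roll": 0}, {"fingers": -1, "offset": [0, 0, 30], "roll": 0}, {"fingers": -1, "offset": [0, 0, 25], "roll": 0}, {"fingers": -1, "offset": [0, 0, 15], "roll": 0}, {"fingers": -1, "offset": [0, 0, 5], "roll": 0}, {"fingers": -1, "offset": [0, 0, 0], "roll": 0}, {"fingers": -1, "offset": [0, 0, 0], "roll": 0}])

```text
clock: 9.1
tcp_pos: [0.5875, 0.2043, 0.0378]
ee_rot: [0.915, 0.403, 0.0, 0.0]
wrist_force: [1.0, 0.2, -1.6]
width: 0.0266
```

arm_command(rows=[{"fingers": -1, "offset": [0, 0, 2], "roll": 0}, {"fingers": -1, "offset": [0, 0, 0], "roll": 0}, {"fingers": -1, "offset": [0, 0, 0], "roll": 0}])

```text
clock: 9.4
tcp_pos: [0.5874, 0.2046, 0.0358]
ee_rot: [0.915, 0.403, 0.0, 0.0]
wrist_force: [-0.4, 0.4, -2.5]
width: 0.0265
```

arm_command(rows=[{"fingers": -1, "offset": [0, 0, 2], "roll": 0}, {"fingers": -1, "offset": [0, 0, 2], "roll": 0}, {"fingers": -1, "offset": [0, 0, 1], "roll": 0}, {"fingers": -1, "offset": [0, 0, 0], "roll": 0}, {"fingers": -1, "offset": [0, 0, 0], "roll": 0}])

```text
clock: 9.9
tcp_pos: [0.5872, 0.2046, 0.0302]
ee_rot: [0.915, 0.403, -0.0, 0.0]
wrist_force: [0.5, -0.2, -2.9]
width: 0.0263
```

arm_command(rows=[{"fingers": -1, "offset": [0, 0, 1], "roll": 0}, {"fingers": -1, "offset": [0, 0, 0], "roll": 0}, {"fingers": -1, "offset": [0, 0, 0], "roll": 0}])

```text
clock: 10.2
tcp_pos: [0.5873, 0.2046, 0.0293]
ee_rot: [0.915, 0.403, -0.0, 0.0]
wrist_force: [-0.0, 0.7, -2.4]
width: 0.0263
```

arm_command(rows=[{"fingers": -1, "offset": [0, 0, 1], "roll": 0}, {"fingers": -1, "offset": [0, 0, 0], "roll": 0}, {"fingers": -1, "offset": [0, 0, 0], "roll": 0}])

```text
clock: 10.5
tcp_pos: [0.5874, 0.2046, 0.0291]
ee_rot: [0.915, 0.403, 0.0, 0.0]
wrist_force: [-2.6, -0.8, 5.1]
width: 0.0266
```

Foot is on the floor (force went from −2.4 to +5 N). Releasing gently.

arm_command(rows=[{"fingers": -0.3, "offset": [0, 0, 0], "roll": 0}, {"fingers": -0.2, "offset": [0, 0, 0], "roll": 0}, {"fingers": -0.1, "offset": [0, 0, 0], "roll": 0}, {"fingers": 0.1, "offset": [0, 0, 0], "roll": 0}, {"fingers": 0.3, "offset": [0, 0, 0], "roll": 0}, {"fingers": 0.3, "offset": [0, 0, 0], "roll": 0}, {"fingers": 0.3, "offset": [0, 0, 0], "roll": 0}, {"fingers": 0.3, "offset": [0, 0, 0], "roll": 0}])

```text
clock: 11.3
tcp_pos: [0.5873, 0.2046, 0.0283]
ee_rot: [0.915, 0.403, -0.0, 0.0]
wrist_force: [-0.0, -0.2, -0.3]
width: 0.0553
```

arm_command(rows=[{"fingers": 0.3, "offset": [0, 0, -5], "roll": 0}, {"fingers": 0.3, "offset": [0, 0, -10], "roll": 0}, {"fingers": 0.3, "offset": [0, 0, -20], "roll": 0}, {"fingers": 0.3, "offset": [0, 0, -30], "roll": 0}, {"fingers": 0.3, "offset": [0, 0, -40], "roll": 0}, {"fingers": 0.3, "offset": [0, 0, -35], "roll": 0}, {"fingers": 0.3, "offset": [0, 0, 0], "roll": 0}])

```text
clock: 12.0
tcp_pos: [0.5901, 0.2053, 0.1753]
ee_rot: [0.915, 0.403, 0.006, 0.001]
wrist_force: [-0.2, 0.5, -0.4]
width: 0.0557
```

```bash
python3 - <<'E'
from h import *
s=get_state(); print(s["tcp_pos"],s["wrist_force"],s["width"],s["clock"])
c=camera("side"); cv2.imwrite("pics/s4.png",cv2.resize(c["img"][30:270,170:430,::-1],None,fx=2.5,fy=2.5,interpolation=cv2.INTER_CUBIC))
c=camera("wrist"); P=fish(c)
for n,ctr,r in(("knob",(.586,.206),.06),("flat",(.4953,-.0628),.09)):
    m=(np.linalg.norm(P[...,:2]-ctr,axis=-1)<r)&(P[...,2]>.035)&(P[...,2]<.09)
    q=P[m]; print(n,len(q),np.percentile(q[:,2],95) if len(q) else 0,cv2.minAreaRect(q[q[:,2]>np.percentile(q[:,2],95)-.005][:,:2].astype(np.float32)*1000) if len(q) else 0)
E
```

```text
[0.59012962 0.20529055 0.17529749] [-0.17676106  0.45374558 -0.41261903] 0.0557485026100633 12.0
knob 1053 0.06362831748501571 ((588.6911010742188, 204.6728973388672), (26.852617263793945, 27.244144439697266), 16.675954818725586)
flat 534 0.06145441561842198 ((544.5842895507812, -64.89337158203125), (40.6884880065918, 15.981147766113281), 21.702348709106445)
```

View pics/s4.png

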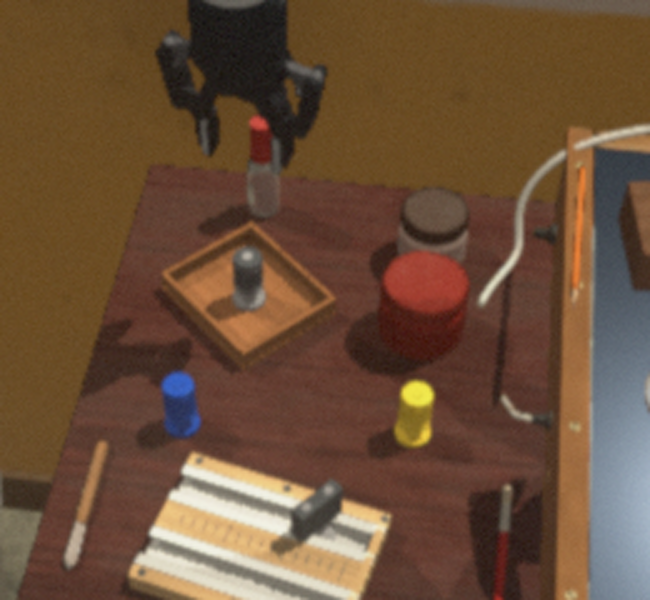

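The knob stop stands upright in the tray at (248,280), with its top at about 63 mm (floor 5 + 58). The flat stop hasn't moved and the gripper is clear.

```bash
python3 -c "
from cell import *
print(hand_in())"
```

```text
the job is handed in; nothing more can be done
None
```

The knob stop is standing upright on its foot, near the centre of the wooden tray, and I've handed the job in at about 12 s of the 43 s limit. I gripped the knob with the jaws along the slot, slid it about 125 mm out of the open end, lifted it clear and set it down. I let go only after the wrist force showed the foot touching the tray floor.

- **Knob stop:** the wrist camera put its top at about 63.6 mm, where 63 mm is expected for a 58 mm part on the 5 mm floor. Its top measures about 27 × 27 mm, so it is round and level.
- **Flat stop:** it measured within about 3 mm of its first position and at about the same angle, which is inside the camera error.
- **Look-alikes:** the blue one and the yellow one beside the board were still in place in the last picture. The second yellow one was outside that view, but the arm did not go near it after gripping the knob.
- **Forces:** the highest wrist force reported was about 10 N, an upward push during the first half of the slide. Raising the tool 1 mm cleared it. No check failed.

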